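# Swing a laptop battery pack home and lock it

### The arm

A 6-joint arm with a two-finger parallel gripper is mounted at the origin on the work surface. World frame = base frame: x ahead of the robot, y to its left, z up, the work surface at z = 0. Lengths are in m, angles in rad, forces in N, time in s.
With the tool pointing down it reaches from about 0.375 to 0.975 m from the base axis. Payload 3.8 kg.
Tool frame: the origin (TCP) lies at the very end of the fingers, on their centre line; the grasp point (between the pads) lies 19 mm behind it (bot.pinch_z is the distance from the TCP to the grasp point, in m); x points along the fingers, y is the direction in which the jaws open and shut, and the axes are right-handed (so a half turn about x gives the same grasp; the last joint's range is limited). The gripper opens to 85 mm and grips with 20 to 120 N. Pads are 22 mm wide; open, the fingers measure 114 mm over their backs; the gripper's body (76 mm by 85 mm) begins 54 mm behind the grasp point. The pads swing forward as they close: fully open they stand 13 mm farther back than shut.
Start: joints at [-1.223, 0.264, 1.604, -0, 1.274, -0.037], TCP at [0.253, -0.626, 0.2] pointing down, gripper open.
Joint ranges: [-2.63, 2.63], [-0.94, 2.18], [0.31, 2.57], [-1.31, 4.45], [0, 2.66], [-2.55, 2.55]. Speed limits (rad/s): [2.57, 2.57, 3.14, 3.14, 3.14, 3.14].

### API

Orientations are given as a rotation vector (axis times angle).
In Python, from workcell import monitor, imaging, finish_job, bot gives the robot as it stands.
- The arm moves only by the tool jog_arm, never from a script. Its argument "rows" is a list of rows, each a list of 7 numbers: the shift along the tool's x, y, z in m, then the turn, a rotation vector about the tool's x, y, z in rad, then the opening in per cent of the stroke, from 0 (shut) to 100 (fully open). A call has 1 to 20 rows; each row is the pose to reach, as a shift and turn from the pose measured when the call began, along the tool's axes at that moment; what a row does not reach only later rows make up. A row lasts 1/10 s, in which the tool goes at most 50 mm and 8.59 degrees, less where a joint would pass 70% of its speed; a pose out of reach is approached as far as the arm can. A call with a gripper value outside its range is refused whole. The fingers move at their own pace and stop on an object; "force" is the grip in N (left out, the last holds). Time passes only in rows, so rows that repeat a pose let the fingers close. It gives the time, the measured TCP pose, the force and the opening at its end, in the units of the state.
- monitor.read_state(): the state, without advancing time (a new reading comes with each control period).
- imaging.read_camera(name): name is "scene" or "top" or "wrist"; returns the picture (384x512x3 uint8, blue, green, red); there is no depth.
- imaging.camera_params(name): a dict with "fx", "fy", "cx", "cy" (pixels), "k1" (the pictures are not rectified: a ray, as slopes to the right and down, at radius r is drawn at 1 + k1 r^2 times it, then the intrinsics apply), "T" (4x4, takes a point from camera to world coordinates); the wrist camera has in their place "T_tool_cam" (4x4, takes a point from camera to tool coordinates, whose origin is the TCP and whose axes are the tool frame's). Camera axes: x right, y down, z forward; pixel columns grow to the right and rows downward; lengths in m; the calibration is good to about 2 mm. A picture is of the moment at which its call begins: read the wrist's pose just before it. camera_params takes no time and is no camera call.
- finish_job(): hands the job in, once; it reports no verdict.
The state is a dict: "time": time; "q": joint angles; "joint_vel": joint speeds; "joint_torque": joint torques, N m; "tool_pos": TCP position; "tcp_rot": TCP orientation; "wrist_force": force on the tool from outside, world axes, zero at the start; "torque": the same for the moment, N m; "width": opening from 0.0 (shut) to 1.0 (fully open).
Only numpy, scipy, OpenCV 4.12 (cv2) and the standard library are available. Lean on these libraries where they do the work, as an engineer would, in place of code of your own. Each camera call takes 0.05 s, during which the arm holds its last target. There are 200 camera calls.

### The job

Swing the long battery pack about the brass post, by pushing on its side near the free end, into its bay until the spring catch has snapped out behind it, and keep pressing it against its stop with at least 10 N for one full second so that its contacts bite. Then let go and slide the orange lock fully across in front of its end. Never press on the pack with more than 20 N, keep it on its post, and leave the tumbler, the screw tray and the screwdriver where they are.

Things in the scene. Friction and masses are not known exactly. Their poses are not given: they have to be found in the camera images.
- case: Open aluminium laptop base, fixed to the table, 280 x 400 mm (its x by its y), bare floor 8 mm above the table. Origin: centre of the underside. Its +y runs along the bay from post to lock; its +x points from the bay's open front into the bay, towards the circuit board at the back.
- home (a point): Where the push point on the pack's front (-x) face lies when home in an AVERAGE unit: case x = -26, y = +60, 18 mm above the table; axes as the case's. The dock (black stop near the free end, 18 mm high, brass sprung contact, steel catch) is not measured and sits up to 12 mm nearer or deeper along case x from unit to unit, so home must be felt. The rigid stop lies 2 mm past the snap.
- post (a point): Centre of the brass pivot post (10 mm across, top 30 mm above the table) in the case at case x = +10, y = -130 mm; point 18 mm above the table. Axes as the case's.
- pack_centre (a point): Centre of the flat black battery pack with white frames on top: 72 mm wide (too wide to grip), 20 mm thick, 0.3 kg, loose on the case floor. Its y runs along it from hole to free end, x across. Hole axis at y = -129 mm; body y = -111 to +111. Push its -x face at about y = +60 (190 mm from the hole). Starts swung out 0.4 to 0.65 rad anticlockwise from case y; turn clockwise to parallel.
- pack_heel (a point): Axis of the pack's pivot hole (11.6 mm, in a lug of 36 mm diameter), half-way up the pack; the hole sits over the brass post with 0.8 mm play all round. Axes as the pack's.
- pack_tab (a point): Outer front edge of the white latch tab (5 mm wide, sticking out 11 mm from the free end at the -x side), 246 mm from the hole, level with the pack's -x face. Axes as the pack's.
- catch (a joint): How far (m) the steel sprung catch by the free end is pushed back: 0 = out (at the start, and again once snapped behind the tab), about 0.006 while the tab rides over it. Over about the last 12 mm before home, its ramp and the contact resist with 3 to 10 N at the push point; then it snaps and the rigid stop follows: press slowly (about 10 mm/s), stop at 14 to 16 N, then keep about 14 N.
- contact (a joint): How far (m) the brass sprung contact by the pack's free end is pressed into the dock: 0 = free, about 0.002 to 0.005 with the pack latched; spring about 1.6 N plus 0.4 N per mm. It keeps the latched pack against the catch, and pushes a pack that is let go too early back out. The latched pack need not be exactly parallel to case y (up to 0.055 rad).
- lock (a joint): Travel (m) of the orange lock: starts at 0 to 0.004 (open), 0.030 = fully across (end stop), moving along case -y; sliding friction about 2 N, stays where it is left. Its 10 mm wide tongue passes in front of the pack's free end, so it only goes across once the pack is home; pushed across too early it bars the way.
- lock_grip (a point): Centre of the lock's orange grip, 24 mm (case x) by 12 mm (case y), from 27 to 47 mm above the table; moves with the lock. Nothing else on the case near it is taller than 30 mm. With the lock open it lies at case x = -46, y = +150 mm. Push its +y face towards case -y.
- tumbler: Bystander: closed steel tumbler, 72 mm diameter, 150 mm tall, standing. Origin: centre of the underside.
- screw_tray: Bystander: blue open tray 90 x 70 x 22 mm. Origin: centre of the underside.
- driver: Bystander: screwdriver lying on the mat along its own x axis, about 200 mm long. Origin: its middle, underside.

How it is judged:
On the way, in this order (a step that is already met when the one before it is completed fails the run):
1. the pack is home on its post with the catch snapped out behind its tab, and is pressed with at least 10 N for one second (value of joint contact above 0.001 m and value of joint catch below 0.001 m and horizontal distance between pack_heel and post below 0.005 m and height (world z) of pack_heel below 0.023 m and contact force between the fingers and pack above 10 N), for 1 s.
2. the lock is slid fully across (value of joint lock above 0.026 m), for 0.2 s.
At the end, for the whole second after the job is handed in: Pack flat and on its post (hole within 5 mm of the post), keeping the brass contact pressed in by over 1 mm, with the catch fully out again (< 1 mm) behind its tab; lock at least 26 mm of its 30 mm across; all released (value of joint contact above 0.001 m and value of joint catch below 0.001 m and horizontal distance between pack_heel and post below 0.005 m and height (world z) of pack_heel below 0.023 m and value of joint lock above 0.026 m); the robot touches nothing.
It fails at once if the pack is pressed with more than 20 N (contact force between any of the fingers, the arm and pack above 20 N).
It fails at once if the pack is lifted off its post (height (world z) of pack_heel above 0.034 m).
It fails at once if a bystander is moved by more than 20 mm (distance of any of tumbler, screw_tray, driver from where it was at the start of the episode above 0.02 m).
It also fails if it takes over 67 s, if anything falls off the work surface, if the arm or the gripper's body presses on something with over 40 N, if the wrist force passes 120 N, or if a joint passes its speed limit or range.

## Working session

There is one attempt and no reset: what is moved stays moved. The work goes in short steps, Python scripts to look and compute and a tool call to move; the robot and the scene stay as the last step left them, time stands still between calls to the robot, and variables do not carry over. Pictures are saved under pics/ and viewed, about 8 in all and at most 12, crops included, and the job is handed in when it is done.

Besides the shell and the picture viewer there is one more tool, called as name(argument=value, ...) on one line, values as JSON. jog_arm: Moves the arm, as the interface text tells. Its arguments: {"type":"object","properties":{"rows":{"type":"array","items":{"type":"array","items":{"type":"number"}}},"force":{"type":"number"}},"required":["rows"]}

```bash
mkdir -p pics; ls; python3 - <<'E'
from workcell import monitor, imaging, bot
import cv2
s=monitor.read_state(); print(s)
for n in ("scene","top"):
    cv2.imwrite(f"pics/{n}0.png",cv2.resize(imaging.read_camera(n),(800,600),interpolation=cv2.INTER_CUBIC)); print(n,imaging.camera_params(n))
print(imaging.camera_params("wrist"))
E
```

```text
pics
{'time': 0.0, 'q': array([-1.22292157e+00,  2.64736505e-01,  1.60540042e+00,  1.24948844e-05,
        1.27366941e+00, -3.69058190e-02]), 'joint_vel': array([ 1.65505435e-03,  5.88407958e-04,  1.08116298e-05, -6.49693129e-04,
        9.10669362e-04,  2.51584108e-06]), 'joint_torque': array([-1.99284397e-03, -5.15117526e+01, -3.67312896e+01, -2.31380800e-04,
        1.29561828e-02,  1.13192630e-05]), 'tool_pos': array([ 0.25309041, -0.62489059,  0.19895904]), 'tcp_rot': array([ 2.01120573,  0.39408731, -2.01188409]), 'wrist_force': array([-0.71246593,  0.02672939, -0.02438361]), 'torque': array([-0.00085784,  0.01767358,  0.0019816 ]), 'width': 1.0042868841492305}
scene {'fx': 434.62298321267, 'fy': 434.62298321267, 'cx': 252.3295781410024, 'cy': 193.0108094006371, 'k1': -0.11733526161659126, 'T': array([[ 0.08693359,  0.76643189, -0.63641552,  1.27773897],
       [ 0.99617743, -0.07236153,  0.04893202, -0.02270681],
       [-0.00854894, -0.63823661, -0.7697928 ,  0.9280953 ],
       [ 0.        ,  0.        ,  0.        ,  1.        ]])}
top {'fx': 420.2968320716575, 'fy': 420.2968320716575, 'cx': 253.12080977381734, 'cy': 194.09757600434085, 'k1': -0.09608491033606072, 'T': array([[ 0.00275392, -0.99378044,  0.11132316,  0.47659342],
       [-0.99985372, -0.00461565, -0.01646946,  0.03608044],
       [ 0.01688086, -0.11126152, -0.99364778,  1.06213485],
       [ 0.        ,  0.        ,  0.        ,  1.        ]])}
{'fx': 329.95591264088824, 'fy': 329.95591264088824, 'cx': 256.86577189608334, 'cy': 194.1940406901489, 'k1': -0.05577607237683823, 'T_tool_cam': array([[-2.85017529e-04, -3.14582465e-01,  9.49230105e-01,
        -1.74051137e-01],
       [ 9.99999358e-01, -1.13058169e-03, -7.44222380e-05,
         1.94992512e-04],
       [ 1.09659411e-03,  9.49229474e-01,  3.14582585e-01,
        -8.09638362e-02],
       [ 0.00000000e+00,  0.00000000e+00,  0.00000000e+00,
         1.00000000e+00]])}
```

View pics/top0.png

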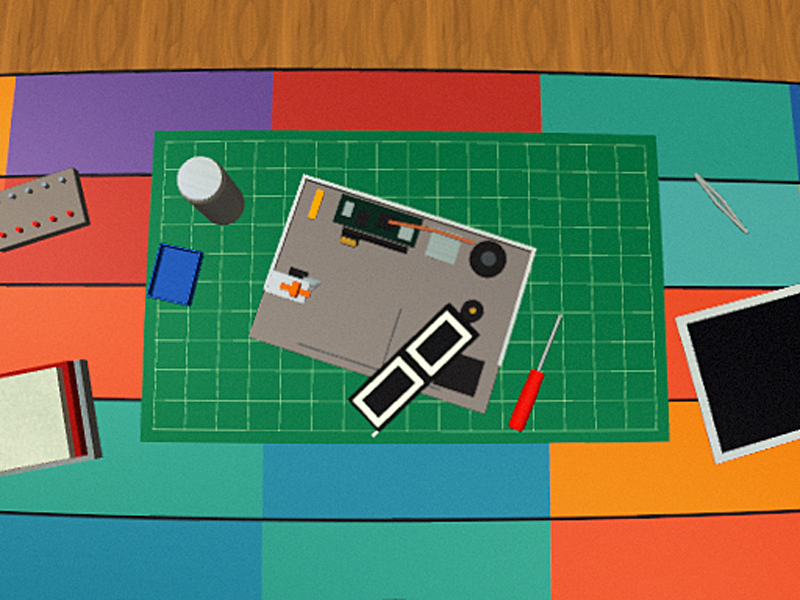

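View pics/scene0.png

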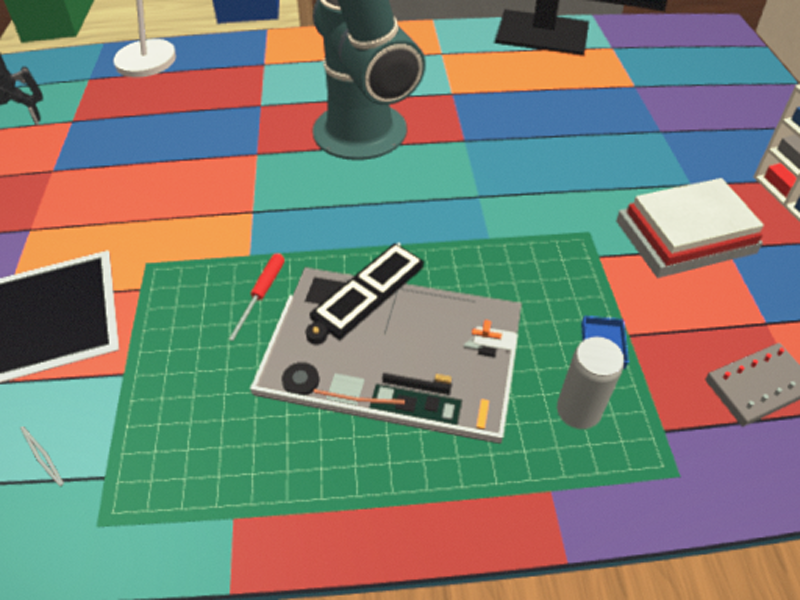

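Top view (800×600): the post is near (472,310), the lock grip near (295,289), the pack's free end with its tab near (375,434), the tumbler near (202,172), the tray near (175,274) and the screwdriver near (535,375). I'll enlarge it next.

```bash
cat > h.py <<'E'
import numpy as np, cv2
from workcell import monitor, imaging, bot
from scipy.spatial.transform import Rotation as R
def pose(s=None):
    s=s or monitor.read_state(); T=np.eye(4); T[:3,:3]=R.from_rotvec(s['tcp_rot']).as_matrix(); T[:3,3]=s['tool_pos']; return T
def px2w(name,uv,z,T=None):
    p=imaging.camera_params(name)
    if T is None: T=p['T'] if 'T' in p else pose()@p['T_tool_cam']
    K=np.array([[p['fx'],0,p['cx']],[0,p['fy'],p['cy']],[0,0,1]])
    n=cv2.undistortPoints(np.array([[uv]],float),K,np.array([p['k1'],0,0,0.]))[0,0]
    d=T[:3,:3]@[n[0],n[1],1]; o=T[:3,3]; return o+d*(z-o[2])/d[2]
def w2px(name,P,T=None):
    p=imaging.camera_params(name)
    if T is None: T=p['T'] if 'T' in p else pose()@p['T_tool_cam']
    c=np.linalg.inv(T)@np.append(P,1); n=c[:2]/c[2]; f=1+p['k1']*(n@n)
    return np.array([p['fx']*n[0]*f+p['cx'],p['fy']*n[1]*f+p['cy']])
E
python3 - <<'E'
from h import *
im=imaging.read_camera("top")[105:285,150:350]
cv2.imwrite("pics/c1.png",cv2.resize(im,None,fx=4,fy=4,interpolation=cv2.INTER_CUBIC)[:600*2][:720])
im=cv2.resize(im[:150],None,fx=4,fy=4,interpolation=cv2.INTER_CUBIC); 
E
python3 - <<'E'
import cv2
im=cv2.imread('pics/c1.png'); print(im.shape)
cv2.imwrite('pics/c1.png',im[120:720])
E
```

```text
(720, 800, 3)
```

View pics/c1.png

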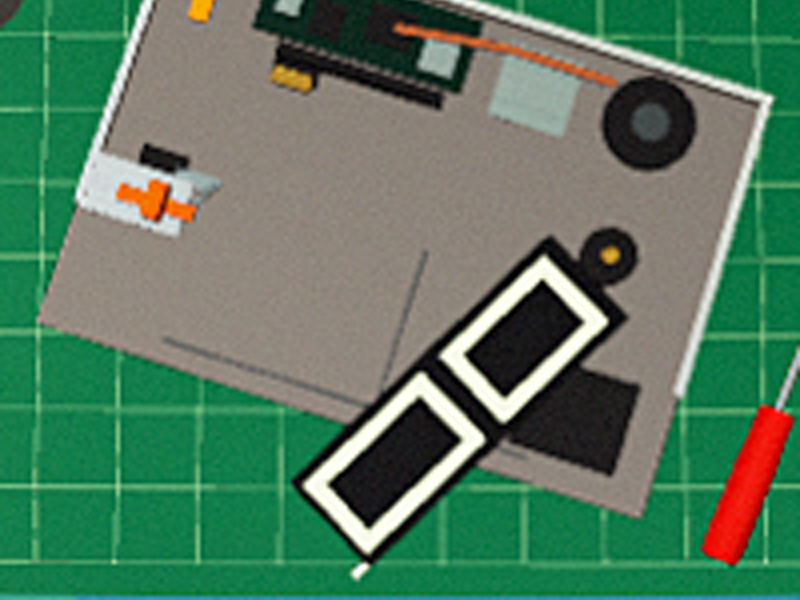

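```bash
cat >> h.py <<'E'
def c1(u,v): return (150+(u+.5)/4-.5, 135+(v+.5)/4-.5)
E
python3 - <<'E'
from h import *
P=lambda u,v,z: px2w("top",c1(u,v),z)
fl,fr=P(38,321,.008),P(641,517,.008); post=P(611,256,.030); grip=P(155,200,.047); br=P(771,98,.03)
print(fl,fr,post,grip,br, np.linalg.norm(fl-fr))
y=(fl-fr)[:2]; y/=np.linalg.norm(y); th=np.arctan2(-y[0],y[1]); print("th edge",th)
# fit case pose from fl(-140,200), fr(-140,-200), post(10,-130), 
A=np.array([[-.14,.2],[-.14,-.2],[.01,-.13],[-.046,.148]]); B=np.array([fl,fr,post,grip])[:,:2]
def fit(A,B):
    a=A-A.mean(0);b=B-B.mean(0);t=np.arctan2((a[:,0]*b[:,1]-a[:,1]*b[:,0]).sum(),(a*b).sum());Rm=np.array([[np.cos(t),-np.sin(t)],[np.sin(t),np.cos(t)]]);return t,Rm,B.mean(0)-Rm@A.mean(0)
t,Rm,o=fit(A,B); print(t,o,"resid mm",(B-(A@Rm.T+o))*1e3)
W=lambda x,y:Rm@[x,y]+o
print("post",W(.01,-.13),"home",W(-.026,.06),"grip",W(-.046,.15))
for n,uv in dict(tab=(358,571),c_in=(551,238),c_out=(627,316),f_out=(372,566),f_in=(294,484)).items():
    p=P(*uv,.028 if n!='tab' else .02); print(n,p,Rm.T@(p[:2]-o)*1e3)
print('tumbler top',px2w("top",(202*.64,172*.64),.15),'tray',px2w("top",(175*.64,274*.64),.01),'driver',[px2w("top",(a*.64,b*.64),.015) for a,b in ((518,430),(560,317))])
E
```

```text
[0.54104678 0.2547483  0.008     ] [ 0.4202018  -0.12346799  0.008     ] [ 0.58151213 -0.10306095  0.03      ] [0.61281235 0.1770732  0.047     ] [ 0.68183574 -0.20543565  0.03      ] 0.39705298802027317
th edge -0.30926099660831086
-0.3100776277513968 [0.61275265 0.02293227] resid mm [[ 0.59099982 -1.36450583]
 [ 1.79905201  1.34315094]
 [-1.09638569  0.85838718]
 [-1.29366614 -0.83703228]]
post [ 0.58260851 -0.10391934] home [0.60630054 0.08800431] grip [0.61471628 0.17981485]
tab [0.38795078 0.05252544 0.02      ] [-223.11088063  -40.41250072]
c_in [ 0.59277887 -0.06606378  0.028     ] [  8.13437294 -90.84647444]
c_out [ 0.54447104 -0.11291005  0.028     ] [ -23.57533939 -150.19892567]
f_out [0.39166608 0.04390769 0.028     ] [-216.94320604  -47.48561886]
f_in [0.44107782 0.09170905 0.028     ] [-184.47367235   13.11322354]
tumbler top [0.76782232 0.30033073 0.15      ] tray [0.64080793 0.37814571 0.01      ] driver [array([ 0.39250014, -0.17621327,  0.015     ]), array([ 0.57280697, -0.2474892 ,  0.015     ])]
```

The case pose fits to within 2 mm, and the pack is swung out about 1.07 rad from case y. Next I'll plan the approach.

```bash
cat >> h.py <<'E'
TH=-0.310; O=np.array([.61275,.02293]); POST=np.array([.5826,-.1039])
r2=lambda a:np.array([[np.cos(a),-np.sin(a)],[np.sin(a),np.cos(a)]])
def case(x,y): return r2(TH)@[x,y]+O
def tocase(p): return r2(TH).T@(np.array(p)[:2]-O)
def pk(phi,x,y): return POST+r2(phi)@[x,y]      # pack coords from hole axis
def tool(phi): return np.array([[0,-np.sin(phi),np.cos(phi)],[0,np.cos(phi),np.sin(phi)],[-1,0,0]])
def go(xy,z,phi):
    T=pose(); d=T[:3,:3].T@(np.r_[xy,z]-T[:3,3]); w=R.from_matrix(T[:3,:3].T@tool(phi)).as_rotvec()
    print('shift',d.round(4),'turn',w.round(4),'|',len(np.atleast_1d(d)), 'dist',np.linalg.norm(d).round(3))
def st():
    s=monitor.read_state(); T=pose(s); phi=np.arctan2(T[1,2],T[0,2]); f=s['wrist_force']
    print('t',round(s['time'],2),'tcp',s['tool_pos'].round(4),'phi',phi.round(3),'case',(tocase(s['tool_pos'])*1e3).round(1),'F',f.round(2),'Ftool',(T[:3,:3].T@f).round(2),'q',s['q'].round(2))
E
python3 - <<'E'
from h import *
st(); print(pk(.763,-.036,.19), pk(.763,-.036-.035,.19)); go(pk(.763,-.036-.035,.19),.1,.763)
E
```

```text
t 0.15 tcp [ 0.2532 -0.625   0.1992] phi -2.757 case [-144.8 -726.8] F [-0.19  0.25 -0.67] Ftool [ 0.67 -0.3   0.08] q [-1.22  0.26  1.61 -0.    1.27 -0.04]
[0.42527278 0.0085462 ] [ 0.39997597 -0.01564205]
shift [ 0.1002 -0.5096 -0.3648] turn [2.7634e+00 2.4000e-03 5.0000e-04] | 3 dist 0.635
```

jog_arm(rows=[[0, -0.036, -0.026, -0.12, 0, 0, 0], [0, -0.073, -0.052, -0.24, 0, 0, 0], [0, -0.109, -0.078, -0.36, 0, 0, 0], [0, -0.146, -0.104, -0.5, 0, 0, 0], [0, -0.182, -0.13, -0.64, 0, 0, 0], [0, -0.218, -0.156, -0.78, 0, 0, 0], [0, -0.255, -0.182, -0.92, 0, 0, 0], [0, -0.291, -0.208, -1.06, 0, 0, 0], [0, -0.327, -0.234, -1.2, 0, 0, 0], [0, -0.364, -0.26, -1.34, 0, 0, 0], [0, -0.4, -0.286, -1.48, 0, 0, 0], [0, -0.437, -0.313, -1.62, 0, 0, 0], [0, -0.473, -0.339, -1.76, 0, 0, 0], [0, -0.51, -0.365, -1.9, 0, 0, 0], [0, -0.51, -0.365, -2.0, 0, 0, 0], [0, -0.51, -0.365, -2.0, 0, 0, 0]])

```text
time: 1.75
tool_pos: [0.3999, -0.0138, 0.2]
tcp_rot: [0.589, 1.491, -0.588]
wrist_force: [-0.2, 0.5, 0.6]
width: -0.001
```

```bash
python3 - <<'E'
from h import *
st(); go(pk(.74,-.036-.033,.19),.1,.74)
E
```

```text
t 1.75 tcp [ 0.3999 -0.0138  0.2   ] phi -0.753 case [-191.5  -99.9] F [-0.21  0.46  0.6 ] Ftool [-0.6   0.19 -0.46] q [-0.1  -0.28  2.14  0.    1.28 -0.92]
shift [0.1    0.0052 0.0003] turn [-1.4925e+00 -1.1000e-03 -1.7000e-03] | 3 dist 0.1
```

jog_arm(rows=[[0.01, 0, 0, -0.14, 0, 0, 0], [0.02, 0, 0, -0.28, 0, 0, 0], [0.03, 0, 0, -0.42, 0, 0, 0], [0.04, 0, 0, -0.56, 0, 0, 0], [0.05, 0, 0, -0.7, 0, 0, 0], [0.06, 0, 0, -0.84, 0, 0, 0], [0.07, 0, 0, -0.98, 0, 0, 0], [0.08, 0, 0, -1.12, 0, 0, 0], [0.09, 0.003, 0, -1.26, 0, 0, 0], [0.1, 0.005, 0, -1.4, 0, 0, 0], [0.1, 0.005, 0, -1.45, 0, 0, 0], [0.1, 0.005, 0, -1.45, 0, 0, 0]])

```text
time: 2.95
tool_pos: [0.4025, -0.011, 0.0994]
tcp_rot: [-0.541, 1.504, 0.544]
wrist_force: [0.1, 0.4, -0.1]
width: -0.0
```

```bash
python3 - <<'E'
from h import *
st(); go(pk(.70,-.036-.033,.19),.014,.7)
T=pose()@imaging.camera_params("wrist")["T_tool_cam"]
im=imaging.read_camera("wrist")
for P in (np.r_[POST,.03],np.r_[pk(.763,-.036,.24),.028],np.r_[pk(.763,-.036,.018),.028],np.r_[pk(.763,.036,.24),.028]):
    u=w2px("wrist",P,T); print(u); cv2.circle(im,tuple(np.int32(np.clip(u,0,511))),2,(255,0,255),-1)
cv2.imwrite("pics/w1.png",cv2.resize(im,(800,600)))
E
```

```text
t 2.95 tcp [ 0.4025 -0.011   0.0994] phi 0.693 case [-189.8  -96.5] F [ 0.05  0.39 -0.13] Ftool [0.13 0.27 0.29] q [-0.09 -0.18  2.26  0.    1.06 -2.36]
shift [0.0854 0.0028 0.0089] turn [-0.0068 -0.0009 -0.0026] | 3 dist 0.086
[ 44.59498681 280.3997722 ]
[319.29261938 224.54399394]
[ 54.05377117 241.31914284]
[319.87620354 299.09421346]
```

View pics/w1.png

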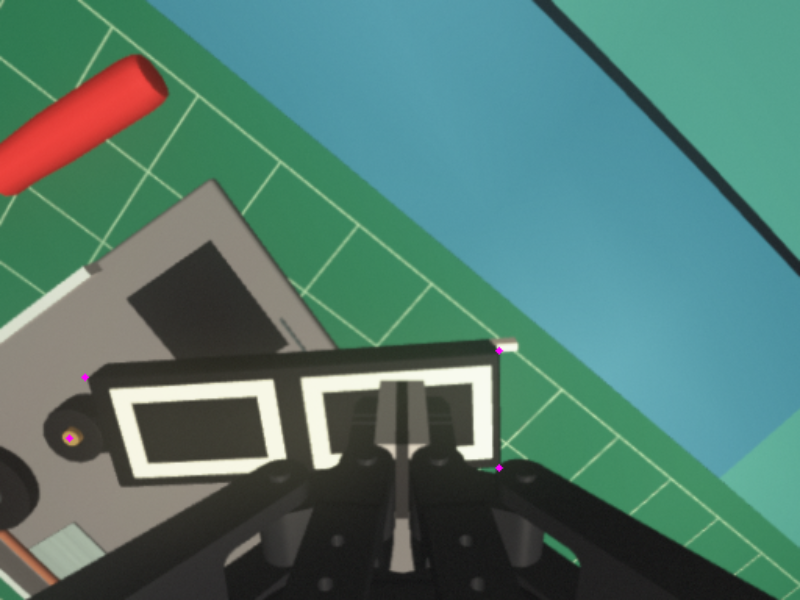

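The predicted points land on the pack's edges and the post. The post is at (70,438), and the pack's front face runs from (100,370) to (498,345), with the finger tip at (400,385). I'll go down in front of the face.

jog_arm(rows=[[0.02, 0.003, 0, 0, 0, 0, 0], [0.04, 0.003, 0, 0, 0, 0, 0], [0.06, 0.003, 0, 0, 0, 0, 0], [0.075, 0.003, 0, 0, 0, 0, 0], [0.084, 0.003, 0, 0, 0, 0, 0], [0.084, 0.003, 0, 0, 0, 0, 0], [0.084, 0.003, 0, 0, 0, 0, 0]])

```text
time: 3.7
tool_pos: [0.4013, -0.0088, 0.0162]
tcp_rot: [-0.54, 1.503, 0.542]
wrist_force: [-0.1, 1.0, 0.1]
width: -0.0
```

```bash
cat >> h.py <<'E'
def arc(p0,p1,n,off=.047,L=.19,z=.015):
    T=pose(); rows=[]
    for p in np.linspace(p0,p1,n+1)[1:]:
        d=T[:3,:3].T@(np.r_[pk(p,-off,L),z]-T[:3,3]); w=R.from_matrix(T[:3,:3].T@tool(min(p,.69))).as_rotvec()
        rows.append([*(d.round(3)+0.),*(w.round(3)*[1,0,0]+0.),0])
    print(str(rows).replace('np.float64(','').replace(')','').replace('0.0,','0,'))
E
python3 - <<'E'
from h import *
st(); arc(.83,.35,20)
E
```

```text
t 3.7 tcp [ 0.4013 -0.0088  0.0162] phi 0.691 case [-191.7  -94.7] F [-0.08  0.98  0.06] Ftool [-0.05  0.8   0.57] q [-0.09 -0.06  2.33  0.    0.87 -2.35]
[[0.001, -0.005, 0.011, 0.001, 0, 0, 0], [0.001, -0.004, 0.015, 0.001, 0, 0, 0], [0.001, -0.002, 0.019, 0.001, 0, 0, 0], [0.001, -0.001, 0.024, 0.001, 0, 0, 0], [0.001, 0, 0.028, 0.001, 0, 0, 0], [0.001, 0.001, 0.033, 0.005, 0, 0, 0], [0.001, 0.002, 0.038, 0.029, 0, 0, 0], [0.001, 0.003, 0.042, 0.053, 0, 0, 0], [0.001, 0.004, 0.047, 0.077, 0, 0, 0], [0.001, 0.005, 0.051, 0.101, 0, 0, 0], [0.001, 0.006, 0.056, 0.125, 0, 0, 0], [0.001, 0.006, 0.061, 0.149, 0, 0, 0], [0.001, 0.006, 0.066, 0.173, 0, 0, 0], [0.001, 0.007, 0.07, 0.197, 0, 0, 0], [0.001, 0.007, 0.075, 0.221, 0, 0, 0], [0.001, 0.007, 0.08, 0.245, 0, 0, 0], [0.001, 0.007, 0.084, 0.269, 0, 0, 0], [0.001, 0.007, 0.089, 0.293, 0, 0, 0], [0.001, 0.006, 0.094, 0.317, 0, 0, 0], [0.001, 0.006, 0.098, 0.341, 0, 0, 0]]
```

jog_arm(rows=[[0.001, -0.003, 0.005, 0, 0, 0, 0], [0.001, -0.003, 0.01, 0, 0, 0, 0], [0.001, -0.002, 0.015, 0, 0, 0, 0], [0.001, -0.001, 0.019, 0, 0, 0, 0], [0.001, -0.001, 0.024, 0, 0, 0, 0], [0.001, 0, 0.028, 0, 0, 0, 0], [0.001, 0.001, 0.033, 0.005, 0, 0, 0], [0.001, 0.002, 0.038, 0.03, 0, 0, 0], [0.001, 0.003, 0.042, 0.05, 0, 0, 0], [0.001, 0.004, 0.047, 0.08, 0, 0, 0], [0.001, 0.005, 0.051, 0.1, 0, 0, 0], [0.001, 0.006, 0.056, 0.125, 0, 0, 0], [0.001, 0.006, 0.061, 0.15, 0, 0, 0], [0.001, 0.006, 0.066, 0.173, 0, 0, 0], [0.001, 0.007, 0.07, 0.2, 0, 0, 0], [0.001, 0.007, 0.075, 0.22, 0, 0, 0], [0.001, 0.007, 0.08, 0.245, 0, 0, 0], [0.001, 0.007, 0.084, 0.27, 0, 0, 0], [0.001, 0.007, 0.089, 0.293, 0, 0, 0], [0.001, 0.006, 0.094, 0.317, 0, 0, 0]])

```text
time: 5.7
tool_pos: [0.4702, 0.056, 0.0152]
tcp_rot: [-0.291, 1.552, 0.294]
wrist_force: [0.5, 1.0, -1.0]
width: 0.002
```

```bash
python3 - <<'E'
from h import *
st(); arc(.38,-.1,20)
T=pose()@imaging.camera_params("wrist")["T_tool_cam"]
cv2.imwrite("pics/w2.png",imaging.read_camera("wrist"))
E
```

```text
t 5.7 tcp [0.4702 0.056  0.0152] phi 0.373 case [-145.9  -12. ] F [ 0.46  1.04 -0.96] Ftool [0.96 0.8  0.81] q [ 0.06  0.08  2.19  0.    0.87 -1.88]
[[0, 0.001, 0.003, 0.017, 0, 0, 0], [0, 0.002, 0.007, 0.041, 0, 0, 0], [0, 0.003, 0.012, 0.065, 0, 0, 0], [0, 0.004, 0.016, 0.089, 0, 0, 0], [0, 0.004, 0.021, 0.113, 0, 0, 0], [0, 0.005, 0.026, 0.137, 0, 0, 0], [0, 0.005, 0.03, 0.161, 0, 0, 0], [0, 0.006, 0.035, 0.185, 0, 0, 0], [0, 0.006, 0.04, 0.209, 0, 0, 0], [0, 0.006, 0.045, 0.233, 0, 0, 0], [0, 0.006, 0.049, 0.257, 0, 0, 0], [0, 0.006, 0.054, 0.281, 0, 0, 0], [0, 0.005, 0.059, 0.305, 0, 0, 0], [0, 0.005, 0.063, 0.329, 0, 0, 0], [0, 0.005, 0.068, 0.353, 0, 0, 0], [0, 0.004, 0.073, 0.377, 0, 0, 0], [0, 0.003, 0.077, 0.401, 0, 0, 0], [0, 0.003, 0.082, 0.425, 0, 0, 0], [0, 0.002, 0.087, 0.449, 0, 0, 0], [0, 0.001, 0.091, 0.473, 0, 0, 0]]
```

View pics/w2.png

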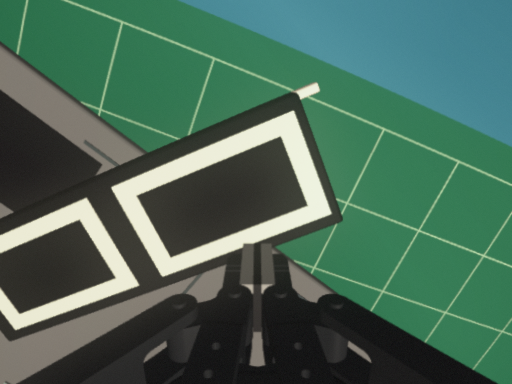

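This looks wrong: the pack still sits at about 0.75 rad, while the finger tip at (258,245) appears at its far side. I'll look from the fixed cameras before I push any further.

```bash
python3 - <<'E'
from h import *
st()
a=imaging.read_camera("top")[160:290,200:330]; b=imaging.read_camera("scene")[140:270,150:280]
cv2.imwrite("pics/x3.png",np.hstack([cv2.resize(i,(400,400),interpolation=cv2.INTER_CUBIC) for i in (a,b)]))
E
```

```text
t 5.75 tcp [0.4712 0.0563 0.0155] phi 0.372 case [-144.9  -11.4] F [ 0.75 -0.33  0.67] Ftool [-0.67 -0.58  0.58] q [ 0.07  0.08  2.19  0.    0.87 -1.88]
```

View pics/x3.png

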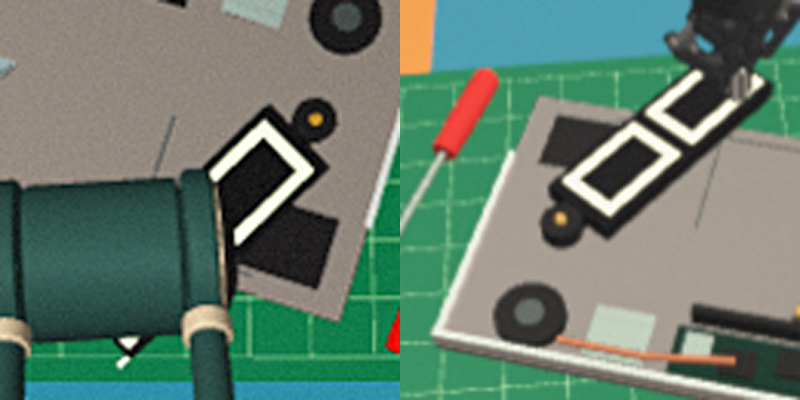

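```bash
python3 - <<'E'
from h import *
s=monitor.read_state(); T=pose(s); print('width',s['width'],T[:3,0].round(3))
for d in (0,.01,.02,.03,.04):
  for zz in (-.011,.011):
    P=(T@[-d,0,zz,1])[:3]; print(d,zz,'scene',w2px("scene",P).round(1),'wrist',w2px("wrist",P).round(1))
b=imaging.read_camera("scene")[120:200,210:310]; cv2.imwrite("pics/s4.png",cv2.resize(b,(400,320),interpolation=cv2.INTER_CUBIC))
w=imaging.read_camera("wrist")[200:300,200:320]; w=cv2.resize(w,(384,320),interpolation=cv2.INTER_CUBIC)
cv2.imwrite("pics/s4.png",np.hstack([cv2.imread("pics/s4.png"),w]))
E
```

```text
width 0.0005474219756567747 [-0.001  0.001 -1.   ]
0 -0.011 scene [256.2 175.5] wrist [257.4 214.4]
0 0.011 scene [259.8 180.7] wrist [257.5 249.1]
0.01 -0.011 scene [256.2 173.1] wrist [257.5 221.4]
0.01 0.011 scene [259.8 178.3] wrist [257.5 257.5]
0.02 -0.011 scene [256.2 170.7] wrist [257.5 229.1]
0.02 0.011 scene [259.8 175.9] wrist [257.5 266.8]
0.03 -0.011 scene [256.2 168.2] wrist [257.5 237.7]
0.03 0.011 scene [259.8 173.5] wrist [257.5 277.2]
0.04 -0.011 scene [256.2 165.8] wrist [257.5 247.4]
0.04 0.011 scene [259.8 171. ] wrist [257.6 288.8]
```

View pics/s4.png

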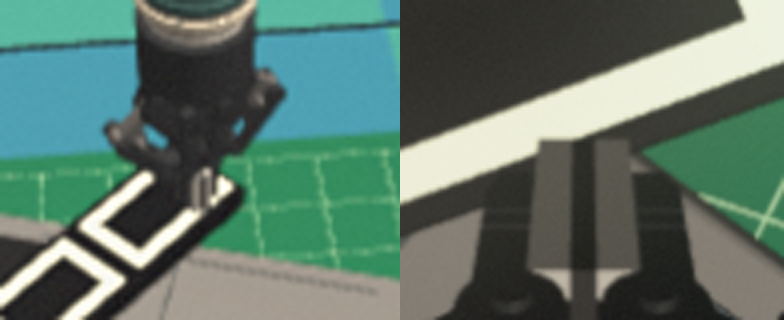

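Both cameras show the fingers ending about 33 mm short of the reported TCP. At the scene-camera crop tip (203,210) and the wrist crop tip (585,140), that puts the real tip at z≈0.05, so it passed over the pack without touching it. I'll back off, raised, to the starting side, then measure the tip by touching the mat.

jog_arm(rows=[[-0.02, 0, 0, 0, 0, 0, 0], [-0.02, -0.009, -0.022, -0.08, 0, 0, 0], [-0.02, -0.018, -0.044, -0.16, 0, 0, 0], [-0.02, -0.027, -0.067, -0.24, 0, 0, 0], [-0.02, -0.035, -0.089, -0.32, 0, 0, 0], [-0.02, -0.035, -0.089, -0.32, 0, 0, 0], [0, -0.035, -0.089, -0.32, 0, 0, 0], [0, -0.035, -0.089, -0.32, 0, 0, 0], [0.008, -0.035, -0.089, -0.32, 0, 0, 0], [0.008, -0.035, -0.089, -0.32, 0, 0, 0]])

```text
time: 6.95
tool_pos: [0.3994, -0.0091, 0.0066]
tcp_rot: [-0.542, 1.504, 0.545]
wrist_force: [-0.3, -0.9, -0.3]
width: 0.005
```

```bash
python3 - <<'E'
from h import *
st(); T=pose()
P=T[:2,3]; print('pack frame',(r2(.763).T@(P-POST)*1e3).round(1))
E
```

```text
t 6.95 tcp [ 0.3994 -0.0091  0.0066] phi 0.694 case [-193.4  -95.6] F [-0.35 -0.94 -0.26] Ftool [ 0.26 -0.5  -0.86] q [-0.09 -0.04  2.34  0.    0.84 -2.35]
pack frame [-66.9 195.1]
```

jog_arm(rows=[[0.003, 0, 0, 0, 0, 0, 0], [0.006, 0, 0, 0, 0, 0, 0], [0.009, 0, 0, 0, 0, 0, 0], [0.012, 0, 0, 0, 0, 0, 0], [0.015, 0, 0, 0, 0, 0, 0], [0.018, 0, 0, 0, 0, 0, 0], [0.02, 0, 0, 0, 0, 0, 0], [0.02, 0, 0, 0, 0, 0, 0]])

```text
time: 7.75
tool_pos: [0.3991, -0.009, -0.0137]
tcp_rot: [-0.542, 1.504, 0.546]
wrist_force: [-0.4, 0.0, 0.2]
width: 0.0
```

jog_arm(rows=[[0.002, 0, 0, 0, 0, 0, 0], [0.004, 0, 0, 0, 0, 0, 0], [0.006, 0, 0, 0, 0, 0, 0], [0.006, 0, 0, 0, 0, 0, 0]])

```text
time: 8.15
tool_pos: [0.3987, -0.009, -0.02]
tcp_rot: [-0.541, 1.505, 0.546]
wrist_force: [-0.6, -0.3, -0.8]
width: -0.003
```

jog_arm(rows=[[0.002, 0, 0, 0, 0, 0, 0], [0.004, 0, 0, 0, 0, 0, 0], [0.004, 0, 0, 0, 0, 0, 0]])

```text
time: 8.45
tool_pos: [0.3984, -0.009, -0.0244]
tcp_rot: [-0.541, 1.505, 0.546]
wrist_force: [-1.0, -0.1, -0.1]
width: -0.0
```

jog_arm(rows=[[0.001, 0, 0, 0, 0, 0, 0], [0.002, 0, 0, 0, 0, 0, 0], [0.003, 0, 0, 0, 0, 0, 0], [0.003, 0, 0, 0, 0, 0, 0]])

```text
time: 8.85
tool_pos: [0.3983, -0.009, -0.0275]
tcp_rot: [-0.541, 1.506, 0.546]
wrist_force: [0.3, 0.1, 0.3]
width: -0.004
```

jog_arm(rows=[[0.001, 0, 0, 0, 0, 0, 0], [0.002, 0, 0, 0, 0, 0, 0], [0.003, 0, 0, 0, 0, 0, 0], [0.003, 0, 0, 0, 0, 0, 0]])

```text
time: 9.25
tool_pos: [0.398, -0.0089, -0.0307]
tcp_rot: [-0.541, 1.506, 0.546]
wrist_force: [0.5, -0.1, 0.7]
width: 0.001
```

jog_arm(rows=[[0.001, 0, 0, 0, 0, 0, 0], [0.002, 0, 0, 0, 0, 0, 0], [0.003, 0, 0, 0, 0, 0, 0], [0.003, 0, 0, 0, 0, 0, 0]])

```text
time: 9.65
tool_pos: [0.3983, -0.009, -0.0311]
tcp_rot: [-0.541, 1.508, 0.547]
wrist_force: [-10.8, 0.5, 30.7]
width: 0.003
```

The mat is touched at TCP z=-0.031, so the tip really ends about 31 mm short of the reported TCP, and I'll work with that offset. The arm's stiffness is about 11 N/mm. I'll rise to tip height 15 mm and push.

jog_arm(rows=[[-0.005, 0, 0, 0, 0, 0, 0], [-0.01, 0, 0, 0, 0, 0, 0], [-0.015, 0, 0, 0, 0, 0, 0], [-0.015, 0, 0, 0, 0, 0, 0]])

```text
time: 10.05
tool_pos: [0.399, -0.0091, -0.0156]
tcp_rot: [-0.541, 1.506, 0.547]
wrist_force: [-0.0, 0.1, 0.4]
width: 0.0
```

```bash
python3 - <<'E'
from h import *
st(); arc(.83,.43,20,z=-.016)
E
```

```text
t 10.05 tcp [ 0.399  -0.0091 -0.0156] phi 0.695 case [-193.8  -95.7] F [-0.03  0.06  0.4 ] Ftool [-0.4   0.06  0.01] q [-0.09  0.    2.35  0.    0.79 -2.35]
[[0, -0.007, 0.012, 0.005, 0, 0, 0], [0, -0.006, 0.016, 0.005, 0, 0, 0], [0, -0.004, 0.019, 0.005, 0, 0, 0], [0, -0.003, 0.023, 0.005, 0, 0, 0], [0, -0.002, 0.027, 0.005, 0, 0, 0], [0, -0.001, 0.03, 0.005, 0, 0, 0], [0, 0, 0.034, 0.005, 0, 0, 0], [0, 0.001, 0.038, 0.025, 0, 0, 0], [0, 0.001, 0.042, 0.045, 0, 0, 0], [0, 0.002, 0.046, 0.065, 0, 0, 0], [0, 0.003, 0.05, 0.085, 0, 0, 0], [0, 0.003, 0.053, 0.105, 0, 0, 0], [0, 0.004, 0.057, 0.125, 0, 0, 0], [0, 0.004, 0.061, 0.145, 0, 0, 0], [0, 0.005, 0.065, 0.165, 0, 0, 0], [0, 0.005, 0.069, 0.185, 0, 0, 0], [0, 0.005, 0.073, 0.205, 0, 0, 0], [0, 0.005, 0.077, 0.225, 0, 0, 0], [0, 0.005, 0.081, 0.245, 0, 0, 0], [0, 0.005, 0.085, 0.265, 0, 0, 0]]
```

jog_arm(rows=[[0, -0.004, 0.005, 0, 0, 0, 0], [0, -0.005, 0.01, 0, 0, 0, 0], [0, -0.005, 0.014, 0, 0, 0, 0], [0, -0.004, 0.018, 0, 0, 0, 0], [0, -0.003, 0.022, 0.005, 0, 0, 0], [0, -0.002, 0.026, 0.005, 0, 0, 0], [0, -0.001, 0.03, 0.005, 0, 0, 0], [0, 0, 0.034, 0.005, 0, 0, 0], [0, 0.001, 0.038, 0.025, 0, 0, 0], [0, 0.001, 0.042, 0.045, 0, 0, 0], [0, 0.002, 0.046, 0.065, 0, 0, 0], [0, 0.003, 0.05, 0.085, 0, 0, 0]])

```text
time: 11.25
tool_pos: [0.4357, 0.0255, -0.0157]
tcp_rot: [-0.474, 1.523, 0.479]
wrist_force: [-0.6, -0.4, 0.2]
width: -0.002
```

```bash
python3 - <<'E'
from h import *
st(); arc(.62,.14,20,z=-.016)
cv2.imwrite("pics/w5.png",imaging.read_camera("wrist"))
E
```

```text
t 11.25 tcp [ 0.4357  0.0255 -0.0157] phi 0.608 case [-169.4  -51.6] F [-0.64 -0.36  0.2 ] Ftool [-0.19  0.08 -0.73] q [ 0.    0.07  2.28  0.    0.8  -2.18]
[[0, 0, 0.002, 0.012, 0, 0, 0], [0, 0.001, 0.007, 0.036, 0, 0, 0], [0, 0.002, 0.011, 0.06, 0, 0, 0], [0, 0.003, 0.016, 0.084, 0, 0, 0], [0, 0.004, 0.02, 0.108, 0, 0, 0], [0, 0.004, 0.025, 0.132, 0, 0, 0], [0, 0.005, 0.03, 0.156, 0, 0, 0], [0, 0.005, 0.034, 0.18, 0, 0, 0], [0, 0.005, 0.039, 0.204, 0, 0, 0], [0, 0.006, 0.044, 0.228, 0, 0, 0], [0, 0.006, 0.049, 0.252, 0, 0, 0], [0, 0.006, 0.053, 0.276, 0, 0, 0], [0, 0.005, 0.058, 0.3, 0, 0, 0], [0, 0.005, 0.063, 0.324, 0, 0, 0], [0, 0.005, 0.067, 0.348, 0, 0, 0], [0, 0.004, 0.072, 0.372, 0, 0, 0], [0, 0.003, 0.077, 0.396, 0, 0, 0], [0, 0.003, 0.081, 0.42, 0, 0, 0], [0, 0.002, 0.086, 0.444, 0, 0, 0], [0, 0.001, 0.09, 0.468, 0, 0, 0]]
```

View pics/w5.png

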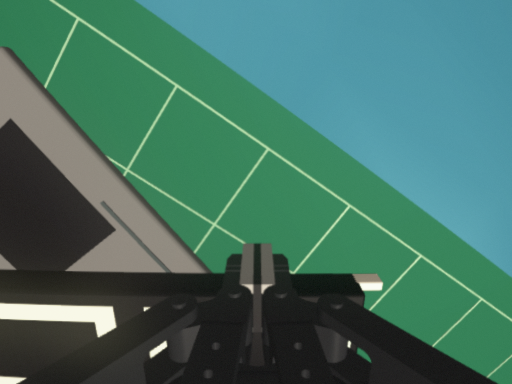

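Now the pack moves with the fingers: its front edge lies parallel at row ~270, and the tab is at (367,283). Carrying on round the arc.

jog_arm(rows=[[0, 0, 0.002, 0.01, 0, 0, 0], [0, 0.001, 0.007, 0.035, 0, 0, 0], [0, 0.002, 0.011, 0.06, 0, 0, 0], [0, 0.003, 0.016, 0.085, 0, 0, 0], [0, 0.004, 0.02, 0.11, 0, 0, 0], [0, 0.004, 0.025, 0.13, 0, 0, 0], [0, 0.005, 0.03, 0.155, 0, 0, 0], [0, 0.005, 0.034, 0.18, 0, 0, 0], [0, 0.005, 0.039, 0.205, 0, 0, 0], [0, 0.006, 0.044, 0.23, 0, 0, 0], [0, 0.006, 0.049, 0.25, 0, 0, 0], [0, 0.006, 0.053, 0.275, 0, 0, 0], [0, 0.005, 0.058, 0.3, 0, 0, 0], [0, 0.005, 0.063, 0.325, 0, 0, 0], [0, 0.005, 0.067, 0.35, 0, 0, 0], [0, 0.004, 0.072, 0.37, 0, 0, 0], [0, 0.003, 0.077, 0.395, 0, 0, 0], [0, 0.003, 0.081, 0.42, 0, 0, 0], [0, 0.002, 0.086, 0.445, 0, 0, 0], [0, 0.001, 0.09, 0.47, 0, 0, 0]])

```text
time: 13.3
tool_pos: [0.51, 0.0782, -0.0158]
tcp_rot: [-0.104, 1.573, 0.108]
wrist_force: [-0.9, -1.1, 0.4]
width: 0.001
```

```bash
python3 - <<'E'
from h import *
st(); arc(.15,-.11,16,z=-.016)
E
```

```text
t 13.3 tcp [ 0.51    0.0782 -0.0158] phi 0.135 case [-114.7   21.3] F [-0.86 -1.06  0.45] Ftool [-0.45 -0.94 -1.  ] q [ 0.1   0.21  2.12  0.    0.82 -1.61]
[[0, 0, 0.001, 0.001, 0, 0, 0], [0, 0.001, 0.004, 0.018, 0, 0, 0], [0, 0.001, 0.007, 0.034, 0, 0, 0], [0, 0.002, 0.01, 0.05, 0, 0, 0], [0, 0.002, 0.013, 0.066, 0, 0, 0], [0, 0.003, 0.016, 0.083, 0, 0, 0], [0, 0.003, 0.019, 0.099, 0, 0, 0], [0, 0.004, 0.023, 0.115, 0, 0, 0], [0, 0.004, 0.026, 0.131, 0, 0, 0], [0, 0.005, 0.029, 0.148, 0, 0, 0], [0, 0.005, 0.032, 0.164, 0, 0, 0], [0, 0.005, 0.035, 0.18, 0, 0, 0], [0, 0.005, 0.038, 0.196, 0, 0, 0], [0, 0.005, 0.042, 0.213, 0, 0, 0], [0, 0.005, 0.045, 0.229, 0, 0, 0], [0, 0.005, 0.048, 0.245, 0, 0, 0]]
```

jog_arm(rows=[[0, 0, 0.001, 0, 0, 0, 0], [0, 0.001, 0.004, 0.018, 0, 0, 0], [0, 0.001, 0.007, 0.035, 0, 0, 0], [0, 0.002, 0.01, 0.05, 0, 0, 0], [0, 0.002, 0.013, 0.066, 0, 0, 0], [0, 0.003, 0.016, 0.083, 0, 0, 0], [0, 0.003, 0.019, 0.1, 0, 0, 0], [0, 0.004, 0.023, 0.115, 0, 0, 0], [0, 0.004, 0.026, 0.13, 0, 0, 0], [0, 0.005, 0.029, 0.148, 0, 0, 0], [0, 0.005, 0.032, 0.164, 0, 0, 0], [0, 0.005, 0.035, 0.18, 0, 0, 0], [0, 0.005, 0.038, 0.196, 0, 0, 0], [0, 0.005, 0.042, 0.213, 0, 0, 0], [0, 0.005, 0.045, 0.23, 0, 0, 0], [0, 0.005, 0.048, 0.245, 0, 0, 0]])

```text
time: 14.9
tool_pos: [0.5572, 0.0897, -0.0161]
tcp_rot: [0.089, 1.574, -0.086]
wrist_force: [-0.3, -0.5, 0.7]
width: 0.003
```

```bash
python3 - <<'E'
from h import *
st(); arc(-.1,-.2,8,z=-.016); arc(-.1,-.35,5,z=-.016)
im=imaging.read_camera("wrist"); cv2.imwrite("pics/w6.png",im)
E
```

```text
t 14.9 tcp [ 0.5572  0.0897 -0.0161] phi -0.111 case [-73.2  46.6] F [-0.33 -0.46  0.74] Ftool [-0.73 -0.49 -0.28] q [ 0.11  0.29  2.02  0.    0.84 -1.35]
[[0, 0.001, 0, 0.001, 0, 0, 0], [0, 0.001, 0.002, 0.014, 0, 0, 0], [0, 0.002, 0.005, 0.026, 0, 0, 0], [0, 0.002, 0.007, 0.039, 0, 0, 0], [0, 0.003, 0.009, 0.051, 0, 0, 0], [0, 0.003, 0.012, 0.064, 0, 0, 0], [0, 0.003, 0.014, 0.076, 0, 0, 0], [0, 0.004, 0.017, 0.089, 0, 0, 0]]
[[0, 0.002, 0.007, 0.039, 0, 0, 0], [0, 0.004, 0.017, 0.089, 0, 0, 0], [0, 0.005, 0.026, 0.139, 0, 0, 0], [0, 0.006, 0.036, 0.189, 0, 0, 0], [0, 0.006, 0.046, 0.239, 0, 0, 0]]
```

View pics/w6.png

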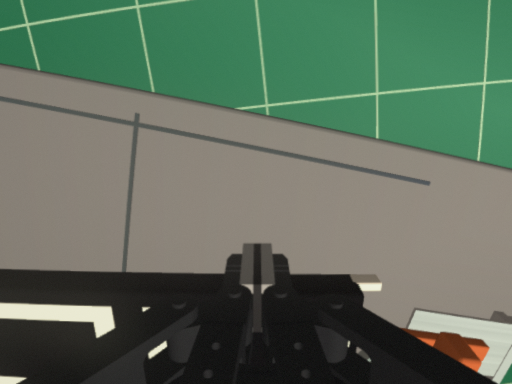

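The pack is still parallel, with the tab at (365,283) coming up to the lock at (440,345). From here I'll go at 10 mm/s or less and read the force.

jog_arm(rows=[[0, 0.001, 0.002, 0.012, 0, 0, 0], [0, 0.001, 0.004, 0.023, 0, 0, 0], [0, 0.002, 0.005, 0.028, 0, 0, 0], [0, 0.002, 0.006, 0.034, 0, 0, 0], [0, 0.002, 0.007, 0.039, 0, 0, 0], [0, 0.002, 0.008, 0.044, 0, 0, 0], [0, 0.003, 0.009, 0.05, 0, 0, 0], [0, 0.003, 0.01, 0.055, 0, 0, 0], [0, 0.003, 0.011, 0.06, 0, 0, 0], [0, 0.003, 0.012, 0.064, 0, 0, 0]])

```text
time: 15.95
tool_pos: [0.5702, 0.0914, -0.0159]
tcp_rot: [0.14, 1.57, -0.137]
wrist_force: [-0.6, 1.0, 0.9]
width: -0.002
```

jog_arm(rows=[[0, 0, 0.001, 0.005, 0, 0, 0], [0, 0.0005, 0.002, 0.01, 0, 0, 0], [0, 0.0005, 0.003, 0.015, 0, 0, 0], [0, 0.001, 0.004, 0.02, 0, 0, 0]])

```text
time: 16.35
tool_pos: [0.5744, 0.0916, -0.016]
tcp_rot: [0.156, 1.569, -0.153]
wrist_force: [-0.5, -0.1, 0.8]
width: -0.0
```

```bash
python3 -c "
from h import *
st()"
```

```text
t 16.35 tcp [ 0.5744  0.0916 -0.016 ] phi -0.196 case [-57.5  53.7] F [-0.54 -0.09  0.76] Ftool [-0.76 -0.19 -0.51] q [ 0.11  0.32  1.98  0.    0.85 -1.26]
```

jog_arm(rows=[[0, 0, 0.001, 0.005, 0, 0, 0], [0, 0.0005, 0.002, 0.01, 0, 0, 0], [0, 0.0005, 0.003, 0.015, 0, 0, 0]])

```text
time: 16.65
tool_pos: [0.5776, 0.0915, -0.0159]
tcp_rot: [0.168, 1.568, -0.165]
wrist_force: [-0.7, 0.2, 0.1]
width: -0.002
```

jog_arm(rows=[[0, 0, 0.001, 0.005, 0, 0, 0], [0, 0.0005, 0.002, 0.01, 0, 0, 0], [0, 0.0005, 0.003, 0.015, 0, 0, 0]])

```text
time: 16.95
tool_pos: [0.5807, 0.0915, -0.016]
tcp_rot: [0.18, 1.567, -0.177]
wrist_force: [-0.2, 0.4, -0.9]
width: -0.001
```

jog_arm(rows=[[0, 0, 0.001, 0.005, 0, 0, 0], [0, 0.0005, 0.002, 0.01, 0, 0, 0]])

```text
time: 17.15
tool_pos: [0.5829, 0.0914, -0.016]
tcp_rot: [0.188, 1.567, -0.186]
wrist_force: [-0.6, -0.2, 0.6]
width: -0.001
```

jog_arm(rows=[[0, 0, 0.001, 0.005, 0, 0, 0], [0, 0.0005, 0.002, 0.01, 0, 0, 0]])

```text
time: 17.35
tool_pos: [0.585, 0.0913, -0.016]
tcp_rot: [0.196, 1.566, -0.194]
wrist_force: [0.2, -0.2, 0.0]
width: -0.0
```

jog_arm(rows=[[0, 0, 0.001, 0.005, 0, 0, 0], [0, 0.0005, 0.002, 0.01, 0, 0, 0]])

```text
time: 17.55
tool_pos: [0.5872, 0.0913, -0.016]
tcp_rot: [0.204, 1.565, -0.202]
wrist_force: [-0.6, -0.6, 0.2]
width: -0.0
```

jog_arm(rows=[[0, 0, 0.001, 0.005, 0, 0, 0], [0, 0.0005, 0.002, 0.01, 0, 0, 0]])

```text
time: 17.75
tool_pos: [0.5893, 0.0912, -0.016]
tcp_rot: [0.212, 1.565, -0.21]
wrist_force: [-0.8, 0.5, 0.1]
width: -0.001
```

```bash
python3 -c "
from h import *
st()"
```

```text
t 17.75 tcp [ 0.5893  0.0912 -0.016 ] phi -0.269 case [-43.2  57.9] F [-0.76  0.45  0.05] Ftool [-0.05  0.24 -0.85] q [ 0.11  0.34  1.95  0.    0.86 -1.19]
```

jog_arm(rows=[[0, 0, 0.001, 0.005, 0, 0, 0], [0, 0, 0.002, 0.01, 0, 0, 0]])

```text
time: 17.95
tool_pos: [0.5906, 0.0908, -0.0162]
tcp_rot: [0.221, 1.565, -0.219]
wrist_force: [-1.9, 1.1, 1.3]
width: 0.004
```

jog_arm(rows=[[0, 0, 0.001, 0.005, 0, 0, 0], [0, 0, 0.002, 0.01, 0, 0, 0]])

```text
time: 18.15
tool_pos: [0.5919, 0.0905, -0.0164]
tcp_rot: [0.229, 1.566, -0.227]
wrist_force: [-3.7, 3.0, 1.5]
width: -0.002
```

jog_arm(rows=[[0, 0, 0.001, 0.005, 0, 0, 0], [0, 0, 0.002, 0.01, 0, 0, 0]])

```text
time: 18.35
tool_pos: [0.5933, 0.0902, -0.0166]
tcp_rot: [0.237, 1.566, -0.235]
wrist_force: [-4.0, 2.0, 1.2]
width: 0.001
```

jog_arm(rows=[[0, 0, 0.001, 0.004, 0, 0, 0], [0, 0, 0.002, 0.007, 0, 0, 0]])

```text
time: 18.55
tool_pos: [0.5948, 0.0899, -0.0168]
tcp_rot: [0.243, 1.566, -0.241]
wrist_force: [-4.4, 3.0, 0.5]
width: -0.003
```

jog_arm(rows=[[0, 0, 0.001, 0.004, 0, 0, 0], [0, 0, 0.002, 0.007, 0, 0, 0]])

```text
time: 18.75
tool_pos: [0.5973, 0.0891, -0.0168]
tcp_rot: [0.249, 1.564, -0.246]
wrist_force: [-2.2, 2.0, -0.0]
width: 0.0
```

jog_arm(rows=[[0, 0, 0.001, 0.004, 0, 0, 0], [0, 0, 0.002, 0.007, 0, 0, 0]])

```text
time: 18.95
tool_pos: [0.5988, 0.0887, -0.0169]
tcp_rot: [0.255, 1.565, -0.252]
wrist_force: [-4.9, 3.2, 1.4]
width: 0.001
```

```bash
python3 -c "
from h import *
st()"
```

```text
t 18.95 tcp [ 0.5988  0.0887 -0.0169] phi -0.323 case [-33.3  58.3] F [-4.9   3.18  1.44] Ftool [-1.39  1.46 -5.67] q [ 0.1   0.36  1.92  0.01  0.87 -1.15]
```

jog_arm(rows=[[0, 0, 0.0007, 0.002, 0, 0, 0], [0, 0, 0.0007, 0.002, 0, 0, 0]])

```text
time: 19.15
tool_pos: [0.5989, 0.0886, -0.0171]
tcp_rot: [0.257, 1.566, -0.254]
wrist_force: [-4.8, 2.8, 1.3]
width: 0.003
```

jog_arm(rows=[[0, 0, 0.001, 0.003, 0, 0, 0], [0, 0, 0.001, 0.003, 0, 0, 0]])

```text
time: 19.35
tool_pos: [0.5995, 0.0884, -0.0172]
tcp_rot: [0.259, 1.567, -0.257]
wrist_force: [-3.9, 2.9, 1.2]
width: 0.0
```

jog_arm(rows=[[0, 0, 0.001, 0.003, 0, 0, 0], [0, 0, 0.0015, 0.004, 0, 0, 0]])

```text
time: 19.55
tool_pos: [0.6004, 0.0882, -0.0173]
tcp_rot: [0.263, 1.567, -0.26]
wrist_force: [-5.5, 4.5, 2.5]
width: 0.002
```

jog_arm(rows=[[0, 0, 0.001, 0.003, 0, 0, 0], [0, 0, 0.0015, 0.004, 0, 0, 0]])

```text
time: 19.75
tool_pos: [0.601, 0.0881, -0.0174]
tcp_rot: [0.267, 1.569, -0.263]
wrist_force: [-6.4, 3.7, 3.5]
width: 0.001
```

jog_arm(rows=[[0, 0, 0.001, 0.003, 0, 0, 0], [0, 0, 0.0015, 0.004, 0, 0, 0]])

```text
time: 19.95
tool_pos: [0.6015, 0.088, -0.0175]
tcp_rot: [0.27, 1.57, -0.267]
wrist_force: [-6.4, 5.0, 3.7]
width: -0.003
```

jog_arm(rows=[[-0.0005, 0.0005, 0.001, 0.002, 0, 0, 0], [-0.001, 0.0005, 0.0015, 0.003, 0, 0, 0]])

```text
time: 20.15
tool_pos: [0.6013, 0.088, -0.0173]
tcp_rot: [0.272, 1.573, -0.27]
wrist_force: [-5.2, 3.1, -1.8]
width: 0.002
```

jog_arm(rows=[[-0.0005, 0.0005, 0.001, 0.002, 0, 0, 0], [-0.001, 0.0005, 0.0015, 0.003, 0, 0, 0]])

```text
time: 20.35
tool_pos: [0.6012, 0.0881, -0.0173]
tcp_rot: [0.275, 1.576, -0.273]
wrist_force: [-5.7, 3.5, -1.6]
width: -0.002
```

```bash
python3 -c "
from h import *
st()"
```

```text
t 20.35 tcp [ 0.6012  0.0881 -0.0173] phi -0.348 case [-30.8  58.5] F [-5.69  3.53 -1.56] Ftool [ 1.7   1.38 -6.52] q [ 0.1   0.37  1.91  0.01  0.89 -1.13]
```

```bash
python3 -c "
from h import *
T=pose(); print(T.round(4)); go(T[:2,3],-.0165,-.33)"
```

```text
[[-0.0221  0.3407  0.9399  0.6012]
 [ 0.005   0.9402 -0.3407  0.0881]
 [-0.9997 -0.0028 -0.0225 -0.0173]
 [ 0.      0.      0.      1.    ]]
shift [-0.0008 -0.     -0.    ] turn [-0.0177 -0.0225  0.0026] | 3 dist 0.001
```

jog_arm(rows=[[-0.0005, 0, 0.001, 0, -0.01, 0, 0], [-0.0005, 0, 0.002, 0, -0.022, 0, 0], [-0.0005, 0, 0.0025, 0, -0.022, 0, 0]])

```text
time: 20.65
tool_pos: [0.6019, 0.0876, -0.0176]
tcp_rot: [0.271, 1.557, -0.275]
wrist_force: [-6.0, 4.8, 0.4]
width: -0.001
```

jog_arm(rows=[[0, 0, 0.0015, 0, 0, 0, 0], [0, 0, 0.0025, 0, 0, 0, 0]])

```text
time: 20.85
tool_pos: [0.6017, 0.0873, -0.0182]
tcp_rot: [0.271, 1.562, -0.276]
wrist_force: [-10.6, 4.8, 5.3]
width: -0.0
```

```bash
python3 -c "
from h import *
st();T=pose(); go(T[:2,3],-.0165,-.33)"
```

```text
t 20.85 tcp [ 0.6017  0.0873 -0.0182] phi -0.348 case [-30.2  57.9] F [-10.65   4.84   5.32] Ftool [ -5.23   0.89 -11.7 ] q [ 0.1   0.36  1.92 -0.    0.87 -1.12]
shift [-0.0017 -0.     -0.    ] turn [-0.0182 -0.0082  0.0044] | 3 dist 0.002
```

```bash
python3 - <<'E'
from h import *
st()
w=imaging.read_camera("wrist")[210:384,300:512]; s=imaging.read_camera("scene"); t=imaging.read_camera("top")
u=w2px("scene",np.r_[case(-.03,.12),.02]).astype(int); v=w2px("top",np.r_[case(-.03,.12),.02]).astype(int); print(u,v)
f=lambda i,w,h:cv2.resize(i,(w,h),interpolation=cv2.INTER_CUBIC)
a=f(w,480,394); b=f(s[u[1]-32:u[1]+33,u[0]-26:u[0]+27],320,394)
cv2.imwrite("pics/z7.png",np.hstack([a,b])); cv2.imwrite("pics/t7.png",t)
E
```

```text
t 20.85 tcp [ 0.6017  0.0873 -0.0182] phi -0.348 case [-30.2  57.9] F [-10.65   4.84   5.32] Ftool [ -5.23   0.89 -11.7 ] q [ 0.1   0.36  1.92 -0.    0.87 -1.12]
[298 217] [202 182]
```

View pics/z7.png

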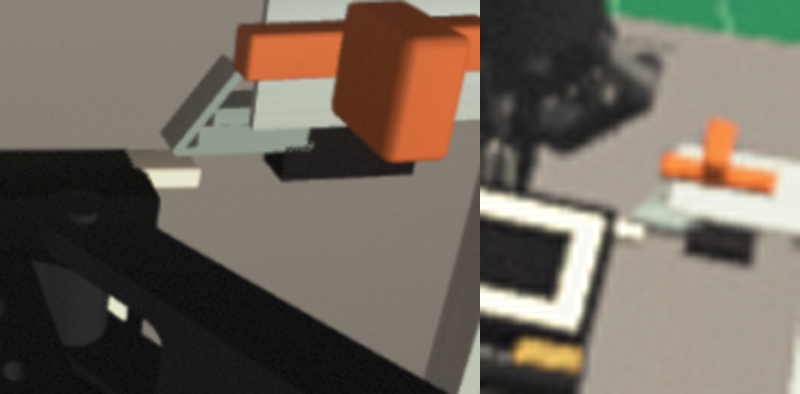

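The tab (170,165) has passed the catch nose (175,153) and sits behind it. The pack's far side is against the black dock bar with the brass contact at (545,355), and force rises without any motion, so it is home. I'll press to about 14 N.

jog_arm(rows=[[-0.0005, 0, 0.002, 0, 0, 0, 0], [-0.0005, 0, 0.0026, 0, 0, 0, 0], [-0.0005, 0, 0.003, 0, 0, 0, 0], [-0.0005, 0, 0.003, 0, 0, 0, 0]])

```text
time: 21.4
tool_pos: [0.6014, 0.0872, -0.0183]
tcp_rot: [0.272, 1.568, -0.276]
wrist_force: [-9.9, 5.4, 5.2]
width: 0.002
```

```bash
python3 -c "
from h import *
st();T=pose(); go(T[:2,3],-.0165,-.33)"
```

```text
t 21.4 tcp [ 0.6014  0.0872 -0.0183] phi -0.349 case [-30.5  57.7] F [-9.88  5.39  5.23] Ftool [ -5.09   1.66 -11.2 ] q [ 0.1   0.37  1.91  0.    0.88 -1.12]
shift [-0.0018 -0.     -0.    ] turn [-0.0185 -0.0141  0.0055] | 3 dist 0.002
```

jog_arm(rows=[[-0.0005, 0, 0.003, 0, 0, 0, 0], [-0.0005, 0, 0.0036, 0, 0, 0, 0], [-0.0005, 0, 0.0036, 0, 0, 0, 0], [-0.0005, 0, 0.0036, 0, 0, 0, 0]])

```text
time: 21.8
tool_pos: [0.601, 0.087, -0.0185]
tcp_rot: [0.272, 1.576, -0.277]
wrist_force: [-10.7, 6.3, 5.9]
width: -0.002
```

jog_arm(rows=[[-0.0008, 0, 0.0036, 0, -0.007, 0, 0], [-0.0008, 0, 0.0042, 0, -0.014, 0, 0], [-0.0008, 0, 0.0045, 0, -0.02, 0, 0], [-0.0008, 0, 0.0045, 0, -0.02, 0, 0], [-0.0008, 0, 0.0045, 0, -0.02, 0, 0]])

```text
time: 22.3
tool_pos: [0.6015, 0.0868, -0.0187]
tcp_rot: [0.269, 1.563, -0.28]
wrist_force: [-10.3, 7.4, 5.3]
width: -0.002
```

```bash
python3 -c "
from h import *
st();T=pose(); go(T[:2,3],-.0165,-.33)"
```

```text
t 22.3 tcp [ 0.6015  0.0868 -0.0187] phi -0.349 case [-30.2  57.4] F [-10.31   7.38   5.31] Ftool [ -5.24   3.36 -12.25] q [ 0.1   0.37  1.92 -0.    0.87 -1.11]
shift [-0.0022 -0.     -0.    ] turn [-0.0193 -0.0083  0.008 ] | 3 dist 0.002
```

jog_arm(rows=[[-0.0008, 0.0005, 0.0038, 0, 0, 0, 0], [-0.0008, 0.0005, 0.004, 0, 0, 0, 0], [-0.0008, 0.0005, 0.004, 0, 0, 0, 0], [-0.0008, 0.0005, 0.004, 0, 0, 0, 0], [-0.0008, 0.0005, 0.004, 0, 0, 0, 0], [-0.0008, 0.0005, 0.004, 0, 0, 0, 0], [-0.0008, 0.0005, 0.004, 0, 0, 0, 0], [-0.0008, 0.0005, 0.004, 0, 0, 0, 0], [-0.0008, 0.0005, 0.004, 0, 0, 0, 0], [-0.0008, 0.0005, 0.004, 0, 0, 0, 0], [-0.0008, 0.0005, 0.004, 0, 0, 0, 0], [-0.0008, 0.0005, 0.004, 0, 0, 0, 0], [-0.0008, 0.0005, 0.004, 0, 0, 0, 0], [-0.0008, 0.0005, 0.004, 0, 0, 0, 0]])

```text
time: 23.7
tool_pos: [0.6012, 0.0868, -0.0187]
tcp_rot: [0.269, 1.571, -0.281]
wrist_force: [-12.2, 5.5, 5.8]
width: -0.004
```

```bash
python3 -c "
from h import *
st();T=pose(); go(T[:2,3],-.0165,-.33)"
```

```text
t 23.7 tcp [ 0.6012  0.0868 -0.0187] phi -0.35 case [-30.5  57.3] F [-12.21   5.52   5.78] Ftool [ -5.58   0.94 -13.46] q [ 0.1   0.37  1.91 -0.    0.88 -1.12]
shift [-0.0022 -0.     -0.    ] turn [-0.0196 -0.0163  0.0098] | 3 dist 0.002
```

jog_arm(rows=[[-0.0008, 0, 0.004, 0, 0, 0, 0], [-0.0008, 0, 0.004, 0, 0, 0, 0], [-0.0008, 0, 0.004, 0, 0, 0, 0], [-0.0008, 0, 0.004, 0, 0, 0, 0], [-0.0008, 0, 0.004, 0, 0, 0, 0], [-0.0008, 0, 0.004, 0, 0, 0, 0], [-0.0008, 0, 0.004, 0, 0, 0, 0], [-0.0008, 0, 0.004, 0, 0, 0, 0], [-0.0008, 0, 0.004, 0, 0, 0, 0], [-0.0008, 0, 0.004, 0, 0, 0, 0], [-0.0008, 0, 0.004, 0, 0, 0, 0], [-0.0008, 0, 0.004, 0, 0, 0, 0]])

```text
time: 24.9
tool_pos: [0.6008, 0.0866, -0.0189]
tcp_rot: [0.27, 1.579, -0.281]
wrist_force: [-12.1, 6.9, 5.3]
width: -0.003
```

jog_arm(rows=[[0, 0, 0.001, 0, 0, 0, 0], [0, 0, -0.003, 0, 0, 0, 0], [0, 0, -0.01, 0, 0, 0, 0], [0, 0, -0.02, 0, 0, 0, 0], [0, 0, -0.03, 0, 0, 0, 0], [-0.03, 0, -0.03, 0, 0, 0, 0], [-0.06, 0, -0.03, 0, 0, 0, 0], [-0.1, 0, -0.03, 0, 0, 0, 0], [-0.1, 0, -0.03, 0, 0, 0, 0]])

```text
time: 25.8
tool_pos: [0.5804, 0.098, 0.0887]
tcp_rot: [0.272, 1.567, -0.278]
wrist_force: [1.5, 0.8, 1.0]
width: -0.002
```

```bash
python3 - <<'E'
from h import *
st(); go(case(-.046,.20),.085,TH)
w=imaging.read_camera("wrist")
cv2.imwrite("pics/w8.png",cv2.resize(w,(800,600),interpolation=cv2.INTER_CUBIC))
for n,P in dict(lock0=np.r_[case(-.046,.15),.047],post=np.r_[POST,.03]).items(): print(n,w2px("wrist",P)*1.5625)
E
```

```text
t 25.8 tcp [0.5804 0.098  0.0887] phi -0.35 case [-53.8  61.6] F [1.52 0.79 0.96] Ftool [-0.98  1.26  1.14] q [ 0.12  0.21  1.89  0.    1.06 -1.1 ]
shift [0.0029 0.1386 0.0023] turn [-0.0398 -0.0128  0.0056] | 3 dist 0.139
lock0 [602.1535924  338.71648944]
post [ 51.78251759 442.21727047]
```

View pics/w8.png

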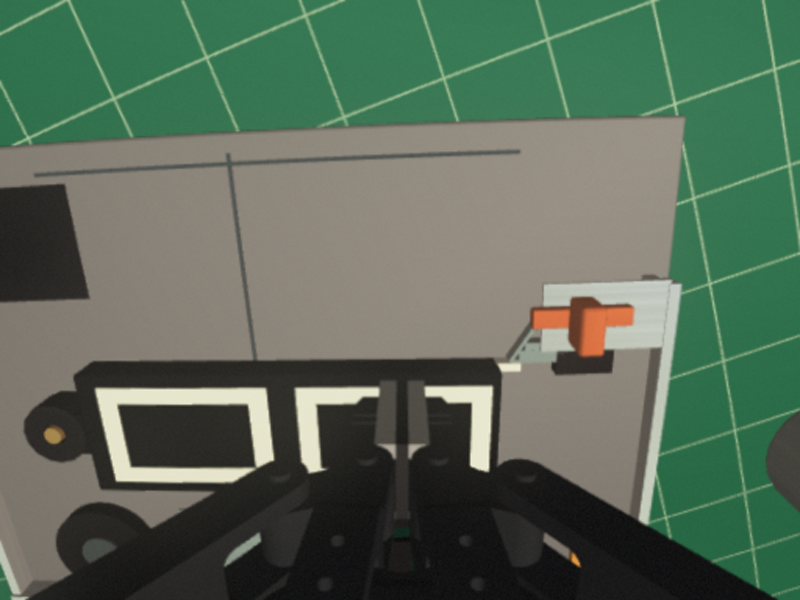

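The pack stayed home after release: the tab at (508,366) is behind the catch, and the lock grip is near (590,325). Moving to the grip's +y side, then down.

jog_arm(rows=[[0, 0.035, 0.001, -0.02, -0.006, 0.003, 0], [0, 0.07, 0.001, -0.04, -0.013, 0.006, 0], [0, 0.1, 0.002, -0.04, -0.013, 0.006, 0], [0, 0.125, 0.002, -0.04, -0.013, 0.006, 0], [0, 0.125, 0.002, -0.04, -0.013, 0.006, 0], [0.04, 0.125, 0.002, -0.04, -0.013, 0.006, 0], [0.065, 0.125, 0.002, -0.04, -0.013, 0.006, 0], [0.075, 0.125, 0.002, -0.04, -0.013, 0.006, 0], [0.085, 0.125, 0.002, -0.04, -0.013, 0.006, 0], [0.085, 0.125, 0.002, -0.04, -0.013, 0.006, 0]])

```text
time: 26.85
tool_pos: [0.6207, 0.2137, -0.0011]
tcp_rot: [0.242, 1.562, -0.245]
wrist_force: [-0.3, 0.6, 0.6]
width: -0.002
```

```bash
python3 - <<'E'
from h import *
st(); go(case(-.046,.15),.004,TH)
E
```

```text
t 26.85 tcp [ 0.6207  0.2137 -0.0011] phi -0.31 case [-50.6 184.1] F [-0.28  0.61  0.63] Ftool [-0.62  0.49 -0.45] q [ 0.29  0.42  1.8   0.    0.93 -0.97]
shift [-0.005  -0.0341  0.0046] turn [-0.0002 -0.0051  0.0025] | 3 dist 0.035
```

jog_arm(rows=[[-0.004, -0.003, 0.004, 0, 0, 0, 0], [-0.004, -0.006, 0.004, 0, 0, 0, 0], [-0.004, -0.009, 0.004, 0, 0, 0, 0], [-0.004, -0.012, 0.004, 0, 0, 0, 0], [-0.004, -0.015, 0.004, 0, 0, 0, 0], [-0.004, -0.018, 0.004, 0, 0, 0, 0], [-0.004, -0.021, 0.004, 0, 0, 0, 0], [-0.004, -0.024, 0.004, 0, 0, 0, 0], [-0.004, -0.027, 0.004, 0, 0, 0, 0], [-0.004, -0.03, 0.004, 0, 0, 0, 0], [-0.004, -0.033, 0.004, 0, 0, 0, 0]])

```text
time: 27.95
tool_pos: [0.6145, 0.1809, 0.0031]
tcp_rot: [0.242, 1.562, -0.245]
wrist_force: [0.7, 1.5, 0.8]
width: 0.001
```

```bash
python3 - <<'E'
from h import *
st()
E
```

```text
t 27.95 tcp [0.6145 0.1809 0.0031] phi -0.31 case [-46.5 151. ] F [0.73 1.51 0.78] Ftool [-0.78  1.66  0.23] q [ 0.25  0.39  1.84  0.    0.92 -1.01]
```

jog_arm(rows=[[0, -0.002, 0, 0, 0, 0, 0], [0, -0.004, 0, 0, 0, 0, 0], [0, -0.006, 0, 0, 0, 0, 0], [0, -0.008, 0, 0, 0, 0, 0], [0, -0.01, 0, 0, 0, 0, 0]])

```text
time: 28.45
tool_pos: [0.6114, 0.1712, 0.0031]
tcp_rot: [0.242, 1.562, -0.245]
wrist_force: [-0.1, 2.7, 0.8]
width: 0.003
```

jog_arm(rows=[[0, -0.0015, 0, 0, 0, 0, 0], [0, -0.003, 0, 0, 0, 0, 0], [0, -0.0045, 0, 0, 0, 0, 0]])

```text
time: 28.75
tool_pos: [0.6111, 0.1695, 0.0035]
tcp_rot: [0.247, 1.56, -0.242]
wrist_force: [3.1, 13.1, -2.2]
width: -0.001
```

jog_arm(rows=[[0, -0.0015, 0, 0, 0, 0, 0], [0, -0.003, 0, 0, 0, 0, 0], [0, -0.003, 0, 0, 0, 0, 0]])

```text
time: 29.05
tool_pos: [0.6112, 0.1698, 0.0036]
tcp_rot: [0.252, 1.558, -0.239]
wrist_force: [3.0, 12.5, -2.4]
width: 0.004
```

```bash
python3 - <<'E'
from h import *
st()
E
```

```text
t 29.05 tcp [0.6112 0.1698 0.0036] phi -0.313 case [-46.3 139.4] F [ 3.05 12.49 -2.42] Ftool [ 2.53 12.8  -0.94] q [ 0.23  0.37  1.86  0.01  0.91 -1.04]
```

A firm stop at case y=139 mm matches the lock's end stop. I'll hold briefly, retreat and check.

jog_arm(rows=[[0, -0.003, 0, 0, 0, 0, 0], [0, -0.003, 0, 0, 0, 0, 0], [0, -0.003, 0, 0, 0, 0, 0], [0, 0.005, 0, 0, 0, 0, 0], [0, 0.015, 0, 0, 0, 0, 0], [0, 0.025, 0, 0, 0, 0, 0], [-0.04, 0.025, 0, 0, 0, 0, 0], [-0.08, 0.025, 0, 0, 0, 0, 0], [-0.1, 0.0, -0.02, 0, 0, 0, 0], [-0.1, -0.03, -0.05, 0, 0, 0, 0], [-0.1, -0.03, -0.05, 0, 0, 0, 0]])

```text
time: 30.15
tool_pos: [0.5485, 0.1536, 0.1022]
tcp_rot: [0.25, 1.564, -0.242]
wrist_force: [0.4, 0.0, -0.8]
width: 0.001
```

```bash
python3 - <<'E'
from h import *
st()
for y in (.15,.12): print(y,w2px("wrist",np.r_[case(-.046,y),.047])*1.5625)
cv2.imwrite("pics/w9.png",cv2.resize(imaging.read_camera("wrist"),(800,600),interpolation=cv2.INTER_CUBIC))
E
```

```text
t 30.15 tcp [0.5485 0.1536 0.1022] phi -0.313 case [-101.   104.9] F [ 0.38  0.03 -0.8 ] Ftool [0.8  0.14 0.35] q [ 0.22  0.15  1.93  0.01  1.07 -1.04]
0.15 [490.81123207 415.72725153]
0.12 [431.69686156 416.23730442]
```

View pics/w9.png

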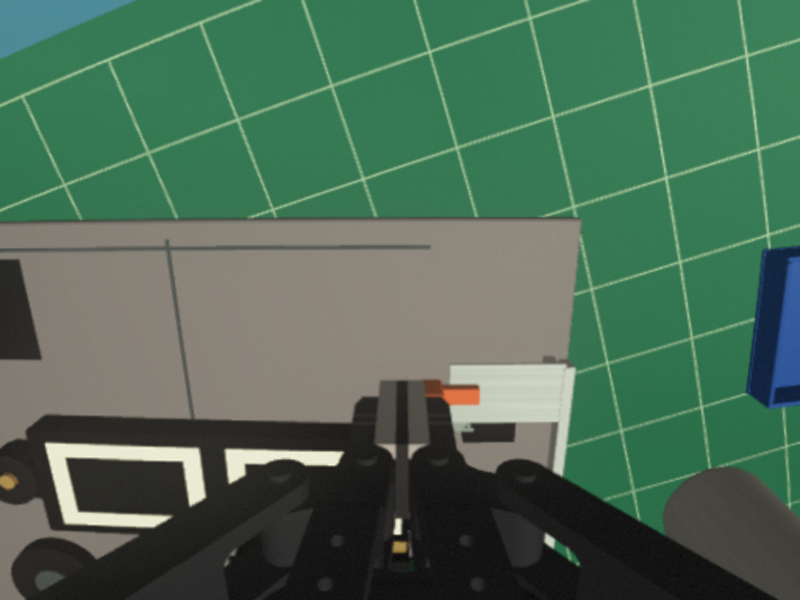

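The lock's grip is behind the fingers near (431,395), where full travel predicts (432,416). I'll move the arm clear and measure the orange shift numerically in the top camera.

jog_arm(rows=[[-0.04, 0, 0, 0, 0, 0, 0], [-0.08, -0.04, -0.02, 0, 0, 0, 0], [-0.1, -0.08, -0.04, 0, 0, 0, 0], [-0.1, -0.12, -0.06, 0, 0, 0, 0], [-0.1, -0.16, -0.06, 0, 0, 0, 0], [-0.1, -0.2, -0.06, 0, 0, 0, 0], [-0.1, -0.24, -0.06, 0, 0, 0, 0], [-0.1, -0.24, -0.06, 0, 0, 0, 0]])

```text
time: 31.0
tool_pos: [0.4204, -0.0596, 0.2021]
tcp_rot: [0.254, 1.56, -0.246]
wrist_force: [0.5, -0.5, 0.0]
width: -0.0
```

```bash
python3 - <<'E'
from h import *
st()
im=imaging.read_camera("top"); sc=imaging.read_camera("scene")
def org(i,c,h=14):
    h_=cv2.cvtColor(i,cv2.COLOR_BGR2HSV); m=cv2.inRange(h_,(5,170,150),(18,255,255))
    M=np.zeros_like(m); M[c[1]-h:c[1]+h,c[0]-h:c[0]+h]=m[c[1]-h:c[1]+h,c[0]-h:c[0]+h]
    v,u=np.nonzero(M); return (u.mean(),v.mean(),len(u)) if len(u) else None
old=cv2.resize(cv2.imread("pics/top0.png"),(512,384),interpolation=cv2.INTER_AREA)
c=w2px("top",np.r_[case(-.046,.14),.04]).astype(int)
a,b=org(old,c),org(im,c); print(a,b)
if a and b: print('old',tocase(px2w("top",a[:2],.038))*1e3,'new',tocase(px2w("top",b[:2],.038))*1e3)
# pack white frames -> angle
g=cv2.inRange(im,(170,190,190),(255,255,255)); v,u=np.nonzero(g)
q=np.array([tocase(px2w("top",(x,y),.028)) for x,y in zip(u,v)])
k=(abs(q[:,0]-.01)<.05)&(q[:,1]>-.12)&(q[:,1]<.115); q=q[k]; print('frame px',len(q),'centre',q.mean(0)*1e3)
e=np.linalg.svd(q-q.mean(0))[2][0]; print('pack angle vs case y',np.arctan(-e[0]/e[1]))
d=cv2.absdiff(old,im).max(2)
for n,(x,y,r) in dict(tumbler=(130,112,18),tray=(112,175,20),driver=(342,240,25)).items(): print(n,d[y-r:y+r,x-r:x+r].mean())
E
```

```text
t 31.0 tcp [ 0.4204 -0.0596  0.2021] phi -0.318 case [-158.  -137.2] F [ 0.45 -0.52  0.01] Ftool [-0.01 -0.35  0.59] q [-0.2  -0.23  2.1   0.    1.27 -1.46]
(np.float64(188.38202247191012), np.float64(184.75280898876406), 89) (np.float64(197.69230769230768), np.float64(187.8846153846154), 78)
old [-46.48898655 148.25429332] new [-46.74565254 123.96189728]Traceback (most recent call last):
  File "<stdin>", line 14, in <module>
  File "h.py", line 7, in px2w
    p=imaging.camera_params(name)
ValueError: time passes only in moves, steps and waits
```

```bash
sed -i 's/^def pose/_cp={}\ndef cp(n):\n    if n not in _cp: _cp[n]=imaging.camera_params(n)\n    return _cp[n]\ndef pose/; s/p=imaging.camera_params(name)/p=cp(name)/' h.py
python3 - <<'E'
from h import *
im=imaging.read_camera("top")
old=cv2.resize(cv2.imread("pics/top0.png"),(512,384),interpolation=cv2.INTER_AREA)
for i in (old,im):
    m=cv2.inRange(cv2.cvtColor(i,cv2.COLOR_BGR2HSV),(4,150,110),(18,255,255)); M=np.zeros_like(m); M[165:205,165:230]=m[165:205,165:230]
    v,u=np.nonzero(M); e=np.array([tocase(px2w("top",(x,y),.034)) for x,y in zip(u,v)])*1e3
    print(len(u),(u.min(),u.max(),v.min(),v.max()),'mean',e.mean(0),'y range',np.percentile(e[:,1],[2,98]))
g=cv2.inRange(im,(160,180,180),(255,255,255)); v,u=np.nonzero(g)
q=np.array([tocase(px2w("top",(x,y),.028)) for x,y in zip(u,v)])
k=(abs(q[:,0]-.01)<.05)&(q[:,1]>-.12)&(q[:,1]<.115); q=q[k]; print('frame px',len(q),'centre',q.mean(0)*1e3)
e=np.linalg.svd(q-q.mean(0))[2][0]; print('pack angle',np.arctan(-e[0]/e[1]))
d=cv2.absdiff(old,im).max(2)
for n,(x,y,r) in dict(tumbler=(130,112,18),tray=(112,175,20),driver=(342,240,25),arm=(320,330,20)).items(): print(n,d[y-r:y+r,x-r:x+r].mean())
E
```

```text
99 (np.int64(179), np.int64(198), np.int64(180), np.int64(189)) mean [-46.55286784 148.78565878] y range [125.26186281 171.63977283]
104 (np.int64(190), np.int64(208), np.int64(183), np.int64(193)) mean [-46.35145042 120.70169   ] y range [ 98.67543753 143.28656093]
frame px 857 centre [12.99039138  2.42028514]
pack angle -0.01982786098135083
tumbler 9.887345679012345
tray 11.794375
driver 28.8148
arm 42.011875
```

```bash
python3 - <<'E'
from h import *
from workcell import finish_job
im=imaging.read_camera("top"); old=cv2.resize(cv2.imread("pics/top0.png"),(512,384),interpolation=cv2.INTER_AREA)
for i in (old,im):
    h=cv2.cvtColor(i,cv2.COLOR_BGR2HSV); m=(cv2.inRange(h,(0,180,120),(4,255,255))|cv2.inRange(h,(174,180,120),(179,255,255)))[230:280,320:352]
    v,u=np.nonzero(m); print(len(u),u.mean()+320,v.mean()+230)
print(finish_job())
E
```

```text
377 336.39522546419096 255.9655172413793
165 340.5151515151515 245.6969696969697
the job is handed in; nothing more can be done
None
```

I swung the pack home, pressed it, released it, pushed the lock across and handed the job in at about 31 s of the 67 s allowed. No verdict is reported, so these are my own checks.

**Pack:**
- I pressed it at the stop for about 4 s. The last 2.6 s stayed at roughly 12–13.5 N along the push direction, 14–15 N in total by the wrist sensor. The highest pack force in any reading was about 15 N, but I only had readings at the ends of moves.
- A wrist picture after letting go shows the tab still behind the catch. I did not clearly feel the snap; I judged it from that picture and from the rigid stop.
- The top camera puts the pack 0.02 rad from parallel, with the frame centre at case y = +2.4 mm, where about -1 mm is expected. The arm may have hidden part of the frames.

**Lock:** I felt a firm stop at about 12.8 N. The top camera puts the orange part at case y = 120.7 mm, a shift of 28 mm, which means about 29 mm of travel. A first estimate said only 24 mm, but its image window cut off part of the lock.

**Disagreements with the brief and open points:**
- The real fingertips end about 31 mm short of the stated TCP. My first push passed over the pack without touching it. I then measured the offset by touching the mat (about 31 N) and worked with that.
- The pack started about 1.07 rad out, not the 0.4 to 0.65 rad stated.
- **Screwdriver, not confirmed:** the final colour check found 165 red pixels against 377 at the start, with the centre shifted by about 11 pixels. I think the parked arm was partly hiding it, since no move was planned near it and no unexpected force showed.
- The tumbler and tray show only small image changes.

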